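Open the hatch of the pressure test unit: keeper, then bolt

ROBOT

A 6-joint arm with a two-finger parallel gripper is mounted at the origin on the work surface. World frame = base frame: x ahead of the robot, y to its left, z up, the work surface at z = 0. Lengths are in m, angles in degrees, forces in N, time in s.
With the tool pointing down it reaches from about 0.375 to 0.825 m from the base axis. Payload 5.5 kg.
Tool frame: the origin (TCP) lies at the very end of the fingers, on their centre line; the grasp point (between the pads) lies 19 mm behind it; z points along the fingers, x is the direction in which the jaws open and shut, and the axes are right-handed (so a half turn about z gives the same grasp; the last joint's range is limited). The gripper opens to 85 mm and grips with 20 to 120 N. Pads are 22 mm wide; open, the fingers measure 114 mm over their backs; the gripper's body (76 mm by 85 mm) begins 54 mm behind the grasp point. The pads swing forward as they close: fully open they stand 13 mm farther back than shut.
Start: joints at [67.323, 17.962, -2.699, 69.339, 0, 90], TCP at [0.231, 0.554, 0.231] pointing down, gripper open.
Joint ranges: [-152.73, 152.73], [-39.44, 99.34], [-58.76, 71.6], [-118.89, 123.64], [-81.53, 83.1], [-180, 180]. Speed limits (degrees/s): [136.94, 136.94, 172.46, 180, 180, 180].

INTERFACE

Orientations are given as a 3x3 rotation matrix whose columns are the frame's x, y, z axes.
In Python, from cell import env gives the robot as it stands. The module is installed in compiled form; this text tells all that it offers.
- The arm moves only by the tool step_arm, never from a script. Its argument "series" is a list of rows, each a list of 3 entries, a list of its own where there are three numbers: the shift along the world's x, y, z in mm, then the turn, a rotation vector about the world's x, y, z in rad, then the gripper command: -1 is shut, 1 is fully open, values between are in proportion. In form: [[[dx, dy, dz], [ax, ay, az], gripper], ...]. A call has 1 to 10 rows; each row shifts and turns the pose as measured when the row begins; what a row does not reach is not made up. A row lasts 1/12 s, in which the tool goes at most 41.7 mm and 7.16 degrees, less where a joint would pass 70% of its speed; a pose out of reach is approached as far as the arm can. A call is refused whole if a number of a shift passes 41.7 or a number of a turn 0.125, either way. A call with a gripper value outside its range is refused whole. The fingers move at their own pace and stop on an object; "grip_force" is the grip in N (left out, the last holds). Time passes only in rows, so rows that do not move let the fingers close. It gives the time, the measured TCP pose, the force and the opening at its end, in the units of the state.
- env.read_state(): the state, without advancing time (a new reading comes with each control period).
- env.get_image(name): name is "side" or "top" or "wrist"; returns the picture (420x560x3 uint8, red, green, blue); there is no depth.
- env.get_calibration(name): a dict with "mtx" (3x3 intrinsics, pixels), "k1" (the pictures are not rectified: a ray, as slopes to the right and down, at radius r is drawn at 1 + k1 r^2 times it, then the intrinsics apply), "xyz" and "rotation" of the camera in the world. Camera axes: x right, y down, z forward; pixel columns grow to the right and rows downward; lengths in m; the calibration is good to about 2 mm. A picture is of the moment at which its call begins: read the wrist's pose just before it. get_calibration takes no time and is no camera call; for the wrist camera it gives the pose at the moment of the call.
- env.finish_job(): hands the job in, once; it reports no verdict.
The state is a dict: "t": time; "qpos": joint angles; "joint_vel": joint speeds; "joint_torque": joint torques, N m; "tool_pos": TCP position; "ee_rot": TCP orientation; "force": force on the tool from outside, world axes, zero at the start; "ft_torque": the same for the moment, N m; "opening": opening from 0.0 (shut) to 1.0 (fully open).
Only numpy, scipy, OpenCV 4.12 (cv2) and the standard library are available. Lean on these libraries where they do the work, as an engineer would, in place of code of your own. Each camera call takes 0.05 s, during which the arm holds its last target. There are 200 camera calls.

TASK

Open the hatch of the blue pressure test unit: first swing the red keeper fully aside, down the slope, so that it no longer blocks the bolt, then draw the yellow-handled bolt fully back so that the hatch springs up. Leave keeper and bolt open, let go, and do not disturb the fittings and tools lying around.

Things in the scene. Friction and masses are not known exactly. Their poses are not given: they have to be found in the camera images.
- test_unit: blue pressure test unit fixed to the table, 480 mm long (its y), 330 deep, 195 high, with a sloping panel on top that faces the robot's left. Origin: on the table under the panel's centre; x from the panel's low edge to its high back, y along the panel from keeper end (near the robot) to hatch end, z up. The guard bar over it keeps a vertical gripper's body off the handles.
- panel_centre (a point): centre of the sloping panel, on its surface, 130 mm above the unit's origin. Axes: x up the slope (30 degrees above level), y along the panel, level, towards the hatch end, z square off the panel. A tool square to the panel (tilted 30 degrees), its wide side along y, clears the guard bar. Both handles, when shut, stand on the line through this point along y, on the -y side.
- guard_bar (a point): middle of the black guard bar, 24 mm thick, running along y over the panel, its centre line 82 mm up the slope from the line of the handles and 114 mm off the panel (270 mm above the table). Its two legs stand at y = +256 and -256 mm, beyond the unit's ends.
- keeper_handle (a point): mid-grip of the red keeper's round handle post: 18 mm across, square off the panel; the point is 45 mm off the panel, the post's top 65. It stands on a flat red bar, 85 mm from its pivot; bar 18 mm wide, top face 18 mm off the panel, free end 133 mm from the pivot. At joint 0 its axes are those of panel_centre; they turn with the keeper.
- keeper_pivot (a point): point on the keeper's pivot axis (square to the panel), 45 mm off the panel, level with keeper_handle; at y = -196 mm from the panel's centre.
- keeper (a joint): angle of the red keeper, rad. 0: its bar points along the panel (+y) and the free end stands behind the bolt, which cannot then be drawn. Grows as it swings down the slope (positive about z off the panel) to a stop at 1.4, nearly straight down the slope. Stiff: about 2.6 N at the handle; stays where it is left. Starts at 0 to 0.06.
- bolt_handle (a point): mid-grip of the bolt's yellow round handle post: 18 mm across, square off the panel; the point is 45 mm off the panel, the post's top 65. Shut, it is at y = -45 mm from the panel's centre. Axes as panel_centre. A steel guide 20 mm high stands 33 mm from the shut handle, towards the hatch.
- bolt (a joint): travel of the sliding bolt, m. 0: shut, its steel tongue lies about 30 mm over the hatch's edge. Grows as it is drawn away from the hatch, towards the keeper's pivot (-y of panel_centre), to a stop at 0.060. About 3 N to move; stays where it is left. With the keeper shut it stops after about 6 mm. Starts at 0 to 0.004.
- hatch_edge (a point): middle of the free edge, next to the bolt, of the aluminium hatch (190 by 200 mm, on the +y part of the panel, hinged along its far side), on its upper face: at y = +11 mm and 5 mm off the panel when shut. The hatch is sprung: once the tongue is off it, this edge rises by itself to about 85 mm off the panel (25 degrees) and stays up.
- elbow: bystander: white plastic pipe elbow, about 70 mm, lying on the flat ledge at the high back of the test unit. Origin at the centre of its underside.
- tee: bystander: brass tee fitting, 80 mm long, 30 mm high, on the table just below the low edge of the unit's panel. Origin at the centre of its underside.
- spray_can: bystander: aluminium spray can, 54 mm across, 170 mm tall, on the table to the left. Origin at the centre of its underside.
- spanner: bystander: steel spanner, 190 mm, on the table at the far left. Origin at the centre of its underside.
- screwdriver: bystander: screwdriver, 200 mm, to the right of the unit. Origin at the centre of its underside.
- tape_roll: bystander: black roll of tape, 90 mm across, 25 mm high, on the table to the right of the unit. Origin at the centre of its underside.

How it is judged:
By the outcome, as a careful person would: the job done as asked, in the order asked, and still so for the second after the job is handed in, with the robot touching nothing.
It also fails if it takes over 51 s, if anything falls off the work surface, if the arm or the gripper's body presses on something with over 40 N, if the wrist force passes 120 N, or if a joint passes its speed limit or range.

## Working session

There is one attempt and no reset: what is moved stays moved. The work goes in short steps, Python scripts to look and compute and a tool call to move; the robot and the scene stay as the last step left them, time stands still between calls to the robot, and variables do not carry over. Pictures are saved under pics/ and viewed, about 8 in all and at most 12, crops included, and the job is handed in when it is done.

Besides the shell and the picture viewer there is one more tool, called after ">>>" by a JSON object that holds its "name" and its "arguments", one argument or row to a line. step_arm: Moves the arm, as the interface text tells. Its arguments: {"type":"object","properties":{"series":{"type":"array","items":{"type":"array"}},"grip_force":{"type":"number"}},"required":["series"]}

```bash
mkdir -p pics; python3 - <<'E'
from cell import env
import cv2,numpy as np
np.set_printoptions(precision=4,suppress=True)
s=env.read_state(); print(s['t'],s['tool_pos'],s['ee_rot'],s['force'],s['opening'])
for n in("top","side","wrist"):
    c=env.get_calibration(n); print(n,c)
    im=env.get_image(n); cv2.imwrite(f"pics/{n}0.png",im[:,:,::-1])
E
```

```text
0.0 [0.2311 0.5531 0.2304] [[ 0.3856  0.9227 -0.0007]
 [ 0.9227 -0.3856 -0.0015]
 [-0.0016 -0.     -1.    ]] [-0.3307  0.2952  0.0189] 1.0007984725942753
top {'mtx': array([[479.3593,   0.    , 277.1061],
       [  0.    , 479.3593, 201.2734],
       [  0.    ,   0.    ,   1.    ]]), 'k1': -0.0011921806275668513, 'xyz': array([ 0.3935, -0.0089,  1.4123]), 'rotation': array([[ 0.0292, -0.9894,  0.142 ],
       [-0.9995, -0.0299, -0.0029],
       [ 0.0071, -0.1418, -0.9899]])}
side {'mtx': array([[394.918 ,   0.    , 280.2935],
       [  0.    , 394.918 , 205.2637],
       [  0.    ,   0.    ,   1.    ]]), 'k1': -0.07899060686366366, 'xyz': array([-0.0486, -0.6619,  0.7402]), 'rotation': array([[ 0.7183, -0.3684,  0.5902],
       [-0.6957, -0.3787,  0.6104],
       [-0.0014, -0.8491, -0.5283]])}
wrist {'mtx': array([[319.9855,   0.    , 276.4878],
       [  0.    , 319.9855, 213.8354],
       [  0.    ,   0.    ,   1.    ]]), 'k1': -0.0692566597048952, 'xyz': array([0.1666, 0.581 , 0.3737]), 'rotation': array([[ 0.3854,  0.8864,  0.2563],
       [ 0.9227, -0.3697, -0.109 ],
       [-0.0019,  0.2785, -0.9604]])}
```

View pics/top0.png

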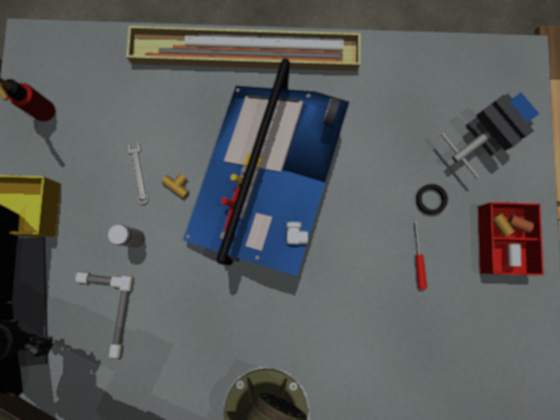

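View pics/side0.png

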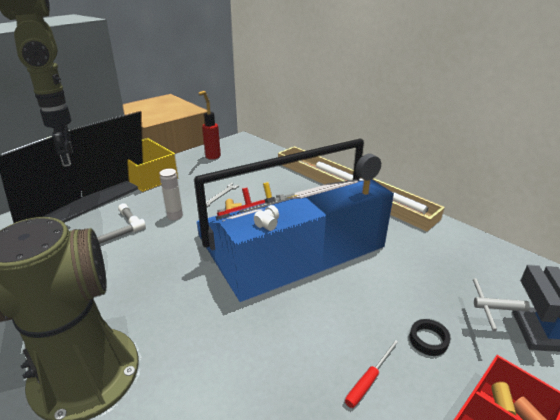

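The top view shows the unit with its guard bar from pixel (285,62) to (226,260). The red keeper post is near (226,203) and the yellow bolt post near (235,178). I'll enlarge this area and measure.

```bash
cat > h.py <<'E'
import cv2,numpy as np
from cell import env
np.set_printoptions(precision=4,suppress=True)
def ray(c,uv):
    p=np.linalg.solve(c['mtx'],[uv[0],uv[1],1.])[:2]; q=p.copy()
    for _ in range(8): q=p/(1+c['k1']*(q@q))
    return c['xyz'],c['rotation']@np.r_[q,1]
def onz(c,uv,z):
    o,d=ray(c,uv); return o+d*(z-o[2])/d[2]
def cross(c1,u1,c2,u2):
    o1,d1=ray(c1,u1);o2,d2=ray(c2,u2)
    A=np.c_[d1,-d2]; t=np.linalg.lstsq(A,o2-o1,rcond=None)[0]
    a=o1+t[0]*d1;b=o2+t[1]*d2; return (a+b)/2,np.linalg.norm(a-b)
def proj(c,P):
    q=c['rotation'].T@(np.asarray(P)-c['xyz']); q=q[:2]/q[2]
    q=q*(1+c['k1']*(q@q)); return (c['mtx']@np.r_[q,1])[:2]
E
python3 - <<'E'
from h import *
ct=env.get_calibration('top'); cs=env.get_calibration('side')
t=cv2.imread('pics/top0.png'); s=cv2.imread('pics/side0.png')
# guard bar in top
m=((t.max(2)<32)*255).astype('uint8'); m[:, :180]=0; m[:50]=0;m[280:]=0;m[:,350:]=0
n,l,st,ce=cv2.connectedComponentsWithStats(m); i=1+st[1:,4].argmax(); print(st[i])
r=cv2.minAreaRect(np.argwhere(l==i)[:,::-1].astype('float32')); print(r)
for im,name in((t,'t'),(s,'s')):
    h=cv2.cvtColor(im,cv2.COLOR_BGR2HSV)
    for col,lo,hi in(('red',0,6),('yel',20,34)):
        mm=cv2.inRange(h,(lo,140,60),(hi,255,255))
        n,l,st,ce=cv2.connectedComponentsWithStats(mm)
        for k in range(1,n):
            if st[k,4]>8 and 190<ce[k][0]<330 and 140<ce[k][1]<260: print(name,col,st[k],ce[k])
a=cv2.resize(t[50:275,180:355],None,fx=3.2,fy=2.6,interpolation=cv2.INTER_CUBIC)
a=cv2.resize(t[140:275,180:310],(390*1,405),interpolation=cv2.INTER_CUBIC)
b=cv2.resize(s[165:265,190:325],(405,300),interpolation=cv2.INTER_CUBIC)
b=cv2.copyMakeBorder(b,0,105,0,0,0)
cv2.imwrite('pics/crop.png',np.hstack([a,b]))
E
```

```text
[ 217   60   73  205 1481]
((255.4938201904297, 162.13754272460938), (16.076007843017578, 213.15248107910156), 17.73258399963379)
t red [223 188  17  19  78] [232.4872 198.    ]
t red [226 208   7  21  34] [229.5588 216.5588]
t yel [245 154   7  11  43] [247.5814 158.8837]
t yel [256 156   5  11  28] [258.1071 161.1071]
t yel [231 175  12   9  54] [236.2778 178.5   ]
s red [202 123  18  36 450] [210.9711 140.7689]
s red [218 188  47  28 196] [242.     202.8316]
s yel [264 183   7  15  72] [267.0833 189.9167]
s yel [226 199  15   9  69] [230.5797 203.6232]
```

View pics/crop.png

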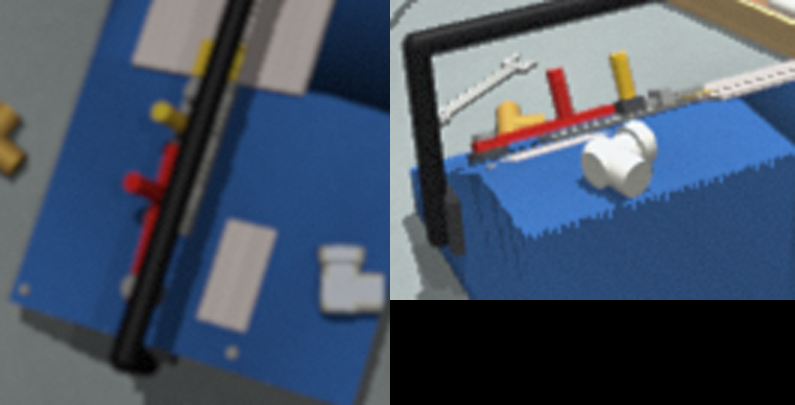

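The crop shows the red post top at top-view (223.7,201) and side-view (245,188.7). The yellow post top is at (233.3,177.3) and (266.5,183.3). Next I'll triangulate both and compare them with the guard bar.

```bash
python3 - <<'E'
from h import *
ct=env.get_calibration('top'); cs=env.get_calibration('side')
R,e1=cross(ct,(223.7,201),cs,(245,189)); Y,e2=cross(ct,(233.3,177.3),cs,(266.5,183.5))
print('red',R,e1,onz(ct,(223.7,201),.186),'yel',Y,e2,onz(ct,(233.3,177.3),.186), 'dist',np.linalg.norm(R-Y),'expect ~.066')
# bar line: at z=.27, row-wise mid
t=cv2.imread('pics/top0.png'); m=(t.max(2)<32)
pts=[]
for v in range(75,245):
    u0=285-(v-62)*59/198; row=np.where(m[v,int(u0)-14:int(u0)+14])[0]
    if len(row)>4: pts.append((row.mean()+int(u0)-14,v))
vx,vy,x0,y0=cv2.fitLine(np.float32(pts),cv2.DIST_HUBER,0,.01,.01).ravel()
f=lambda v:(x0+(v-y0)*vx/vy,v)
A=onz(ct,f(62),.27);B=onz(ct,f(259),.27); print(A,B,np.linalg.norm(A-B)); 
d=(A-B)/np.linalg.norm(A-B); print('yaw of unit y',np.degrees(np.arctan2(d[1],d[0])))
Yl=d; Xh=np.array([d[1],-d[0],0])  # x = y cross z
print('Xh',Xh)
c30,s30=np.cos(np.pi/6),.5
X=c30*Xh+np.array([0,0,s30]); N=-s30*Xh+np.array([0,0,c30])
for name,P in(('R',onz(ct,(223.7,201),.186)),('Y',onz(ct,(233.3,177.3),.186))):
    print(name,'offset from bar along Xh, expected',(P-A)@Xh, -(.082*c30-.049*s30), 'along Yl from bar mid',(P-(A+B)/2)@Yl)
E
```

```text
red [0.5685 0.1255 0.1765] 0.0030629805616519895 [0.5659 0.1254 0.186 ] yel [0.6316 0.1027 0.1794] 0.0036719939878859255 [0.6289 0.1032 0.186 ] dist 0.06719141679293704 expect ~.066
[ 0.9113 -0.0227  0.27  ] [0.4155 0.1164 0.27  ] 0.5149363230365321
yaw of unit y -15.664938666123161
Xh [-0.27   -0.9629  0.    ]
R offset from bar along Xh, expected -0.04929813979658862 -0.04651408311032398 along Yl from bar mid -0.11505124060771361
Y offset from bar along Xh, expected -0.04498646473923936 -0.04651408311032398 along Yl from bar mid -0.04842966210565596
```

```bash
cat >> h.py <<'E'
from scipy.spatial.transform import Rotation as Ro
Yp=np.array([.9629,-.27,0]);Yp/=np.linalg.norm(Yp);Xh=np.array([Yp[1],-Yp[0],0])
X=np.cos(np.pi/6)*Xh+[0,0,.5]; N=np.cross(X,Yp); RT=np.c_[Yp,X,-N]
RED=np.array([.5659,.1254,.186])-.020*N; YEL=np.array([.6289,.1032,.186])-.020*N
def go(P):
    s=env.read_state(); d=(np.asarray(P)-s['tool_pos'])*1000
    w=Ro.from_matrix(RT@s['ee_rot'].T).as_rotvec()
    print('t',s['t'],'d',d,'w',w,'force',s['force'],'open',s['opening'],'q',s['qpos'])
    print('panel d',[d@X,d@Yp,d@N]); return d,w
E
python3 - <<'E'
from h import *
print(X,Yp,N); go(RED+.091*N)
E
```

```text
[-0.2338 -0.8339  0.5   ] [ 0.9629 -0.27    0.    ] [0.135  0.4814 0.866 ]
t 0.15 d [ 344.306  -393.6061   16.876 ] w [-0.5136 -0.2502 -1.4122] force [-0.111  -0.2709 -0.1478] open 1.0002010227594538 q [67.3197 17.9969 -2.7411 69.3403  0.0002 90.0023]
panel d [np.float64(256.1470972242754), np.float64(437.7891792045539), np.float64(-128.39981539618103)]
```

>>> {"name": "step_arm", "arguments": {
  "series": [
    [[0,0,38],[-0.04,-0.02,-0.112],0],
    [[0,0,38],[-0.04,-0.02,-0.112],0],
    [[15,-15,20],[-0.04,-0.02,-0.112],0],
    [[25,-28,0],[-0.04,-0.02,-0.112],0],
    [[27,-30,0],[-0.04,-0.02,-0.112],0],
    [[27,-30,0],[-0.04,-0.02,-0.112],0],
    [[27,-30,0],[-0.04,-0.02,-0.112],0],
    [[27,-30,0],[-0.04,-0.02,-0.112],0],
    [[27,-30,0],[-0.04,-0.02,-0.112],0],
    [[27,-30,0],[-0.04,-0.02,-0.112],0]
  ]
}}

```text
t: 0.98
tool_pos: [0.4303, 0.3178, 0.3232]
ee_rot: [[0.998, 0.018, -0.067], [-0.012, -0.908, -0.419], [-0.069, 0.419, -0.905]]
force: [0.6, 1.6, -0.1]
opening: 0.495
```

```bash
python3 -c "
from h import *
go(RED+.091*N)"
```

```text
t 0.9833 d [ 145.2164 -158.2061  -75.6632] w [-0.099  -0.0553 -0.2583] force [ 0.6328  1.6221 -0.1478] open 0.49506791133533473 q [ 45.2591  27.7692  18.2467 101.3509 -14.3349 137.7152]
panel d [np.float64(60.136559215684606), np.float64(182.53756614756003), np.float64(-122.0882011006502)]
```

>>> {"name": "step_arm", "arguments": {
  "series": [
    [[25,-27,0],[-0.03,-0.015,-0.09],0],
    [[25,-27,-8],[-0.03,-0.015,-0.09],0],
    [[25,-27,-16],[-0.03,-0.015,-0.07],0],
    [[25,-27,-18],[0,0,0],0],
    [[25,-27,-18],[0,0,0],0],
    [[18,-20,-14],[0,0,0],0],
    [[0,0,0],[0,0,0],0]
  ]
}}

```text
t: 1.57
tool_pos: [0.5816, 0.1503, 0.2427]
ee_rot: [[0.958, -0.244, -0.151], [-0.286, -0.83, -0.479], [-0.008, 0.502, -0.865]]
force: [-0.1, -0.4, -1.0]
opening: 0.501
```

```bash
python3 -c "
from h import *
go(RED+.091*N)
c=env.get_calibration('wrist'); im=env.get_image('wrist'); cv2.imwrite('pics/w1.png',im[:,:,::-1])
print(proj(c,RED+.02*N),proj(c,RED-.027*N),proj(c,YEL+.02*N),proj(c,YEL-.027*N))"
```

```text
t 1.5667 d [-6.0801  9.2503  4.7621] w [-0.0003 -0.0084  0.0172] force [-0.1408 -0.4444 -1.0074] open 0.5007595869651189 q [ 26.0584  36.192   19.7413  95.3247 -21.3417 136.7321]
panel d [np.float64(-3.9108419338710223), np.float64(-8.351761022664236), np.float64(7.756696342498412)]
[264.9162 223.5192] [267.7604 205.7957] [362.0008 227.1356] [348.3595 209.0002]
```

View pics/w1.png

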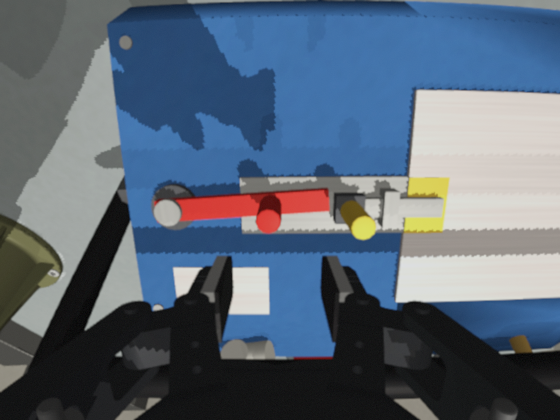

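The wrist view shows the yellow top at (362,227), exactly as predicted. The red top is at about (269,218) against a prediction of (265,223), so the red handle is about 2 mm towards +y and 3 mm further down the slope, which fits a keeper angle near 0.05. I'll correct for that and go in.

>>> {"name": "step_arm", "arguments": {
  "series": [
    [[-5,8,-4],[0,-0.008,0.017],0],
    [[-3,-12,-22],[0,0,0],0],
    [[-3,-12,-22],[0,0,0],0],
    [[-3,-12,-22],[0,0,0],0],
    [[0,0,0],[0,0,0],0]
  ]
}}

```text
t: 2.03
tool_pos: [0.5647, 0.1269, 0.1731]
ee_rot: [[0.964, -0.232, -0.133], [-0.267, -0.837, -0.478], [-0.001, 0.496, -0.868]]
force: [-0.7, -0.4, -0.6]
opening: 0.496
```

```bash
python3 -c "
from h import *
R=RED+.002*Yp-.003*X
go(R-.019*N)
c=env.get_calibration('wrist'); im=env.get_image('wrist'); cv2.imwrite('pics/w2.png',im[:,:,::-1])"
```

```text
t 2.0333 d [ -1.408  -18.2995 -22.3361] w [-0.0049  0.0004 -0.0029] force [-0.7017 -0.3705 -0.6343] open 0.49644580726077997 q [ 25.0814  33.9123   7.0661  83.5631 -22.0912 134.5907]
panel d [np.float64(4.420497817648792), np.float64(3.585003529365686), np.float64(-28.34362761637759)]
```

View pics/w2.png

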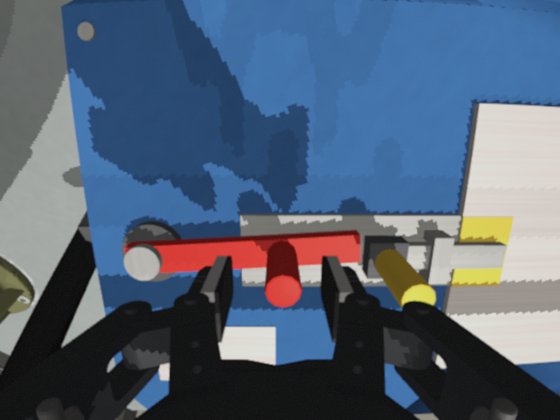

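The post (top at (283,292)) is between the fingers, about 3 mm to one side as computed. I'll make the last approach and grip.

>>> {"name": "step_arm", "arguments": {
  "series": [
    [[0,-9,-11],[0,0,0],0],
    [[-1,-9,-11],[0,0,0],0],
    [[0,0,0],[0,0,0],-1],
    [[0,0,0],[0,0,0],-1],
    [[0,0,0],[0,0,0],-1],
    [[0,0,0],[0,0,0],-1]
  ],
  "grip_force": 40
}}

```text
t: 2.58
tool_pos: [0.5648, 0.1167, 0.1601]
ee_rot: [[0.965, -0.229, -0.127], [-0.262, -0.84, -0.475], [0.002, 0.492, -0.871]]
force: [3.8, -9.4, -15.7]
opening: 0.19
```

```bash
python3 -c "
from h import *
R=RED+.002*Yp-.003*X
go(R-.019*N)
s=env.read_state();p=s['tool_pos']; P=R-.019*N
a0=.05
# pivot from handle at a0: h = piv +85*(cos a Y - sin a X)
h=lambda a:.085*(np.cos(a)*Yp-np.sin(a)*X)
prev=h(a0)
for a in np.linspace(a0,1.4,10)[1:]:
  print(a,(h(a)-prev)*1000); prev=h(a)
"
```

```text
t 2.5833 d [-1.5313 -8.0742 -9.3692] w [-0.0088  0.0046 -0.0085] force [  3.8105  -9.4413 -15.7109] open 0.1896508164831373 q [ 24.2856  33.4448   4.7226  80.9325 -22.3736 133.4211]
panel d [np.float64(2.4062425010127546), np.float64(0.7055682231056398), np.float64(-12.207833194935198)]
0.2 [ 1.426  10.9677 -6.3193]
0.35 [-0.4641 11.1566 -6.1297]
0.49999999999999994 [-2.3437 11.0949 -5.8024]
0.65 [-4.1707 10.7841 -5.3448]
0.8 [-5.904  10.231  -4.7672]
0.95 [-7.5048  9.4482 -4.0825]
1.1 [-8.937   8.4532 -3.3062]
1.25 [-10.1685   7.2684  -2.4555]
1.4 [-11.1716   5.9204  -1.5498]
```

>>> {"name": "step_arm", "arguments": {
  "series": [
    [[0,0,0],[0,0,0],-1],
    [[0,0,0],[0,0,0],-1]
  ]
}}

```text
t: 2.75
tool_pos: [0.5649, 0.1165, 0.16]
ee_rot: [[0.965, -0.228, -0.128], [-0.261, -0.839, -0.478], [0.002, 0.495, -0.869]]
force: [0.5, -5.1, -9.2]
opening: 0.198
```

```bash
python3 -c "
from h import *
R=RED+.002*Yp-.003*X
go(R-.019*N)
c=env.get_calibration('wrist'); im=env.get_image('wrist'); cv2.imwrite('pics/w3.png',im[:,:,::-1])"
```

```text
t 2.75 d [-1.6091 -7.9253 -9.2268] w [-0.0055  0.0033 -0.0089] force [ 0.4995 -5.1062 -9.1596] open 0.1977318096747001 q [ 24.337   33.5919   4.8534  81.0927 -22.4995 133.4991]
panel d [np.float64(2.371461515895115), np.float64(0.5904332823420306), np.float64(-12.023298568759124)]
```

View pics/w3.png

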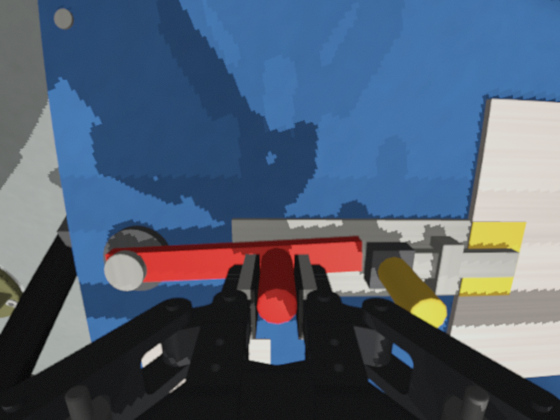

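The post is held between the pads, with about 27 mm overlap. Now I'll swing it along the arc.

>>> {"name": "step_arm", "arguments": {
  "series": [
    [[1.4,11,-6.3],[0,0,0],-1],
    [[-0.5,11,-6.1],[0,0,0],-1],
    [[-2.3,11,-5.8],[0,0,0],-1],
    [[0,0,0],[0,0,0],-1]
  ]
}}

```text
t: 3.13
tool_pos: [0.565, 0.1479, 0.1427]
ee_rot: [[0.965, -0.228, -0.128], [-0.262, -0.834, -0.486], [0.004, 0.502, -0.865]]
force: [-3.2, -0.9, -10.9]
opening: 0.193
```

```bash
cat >> h.py <<'E'
PIV=RED+.002*Yp-.003*X-.085*(np.cos(.05)*Yp-np.sin(.05)*X)
def arc():
    s=env.read_state(); g=s['tool_pos']+.0*N-PIV; print('t',s['t'],'F panel',[s['force']@v for v in(X,Yp,N)],'off',.045+g@N,'open',s['opening'],'q',s['qpos'])
    a=np.arctan2(-g@X,g@Yp); print('angle',a,'r',np.hypot(g@X,g@Yp))
    for b in np.arange(a+.15,1.56,.15): print(b,(PIV+.085*(np.cos(b)*Yp-np.sin(b)*X)-(s['tool_pos']-(g@N)*N))*1000)
E
python3 -c "
from h import *
arc()"
```

```text
t 3.1333 F panel [np.float64(-3.9399106452805004), np.float64(-2.7926676192869153), np.float64(-10.270044965974758)] off 0.038230797029856683 open 0.19277374656487326 q [ 26.9413  36.2284   6.677   81.5634 -22.0322 136.3316]
angle 0.4995825170997746 r 0.0865188301378821
0.6495825170997745 [-5.6195 10.5385 -4.9825]
0.7995825170997746 [-11.5189  20.7714  -9.7515]
0.9495825170997746 [-19.0195  30.2221 -13.836 ]
1.0995825170997746 [-27.9527  38.6784 -17.1444]
1.2495825170997747 [-38.1181  45.9504 -19.6024]
1.3995825170997747 [-49.2873  51.8747 -21.1548]
1.5495825170997746 [-61.2095  56.3183 -21.7666]
```

Tracking well. I'll continue to the stop and slightly past it.

>>> {"name": "step_arm", "arguments": {
  "series": [
    [[-5,10.6,-5],[0,0,0],-1],
    [[-6,10.2,-4.8],[0,0,0],-1],
    [[-7.5,9.5,-4.1],[0,0,0],-1],
    [[-9,8.5,-3.3],[0,0,0],-1],
    [[-10,7.3,-2.5],[0,0,0],-1],
    [[0,0,0],[0,0,0],-1]
  ]
}}

```text
t: 3.63
tool_pos: [0.5381, 0.1963, 0.1202]
ee_rot: [[0.965, -0.236, -0.111], [-0.26, -0.834, -0.488], [0.023, 0.499, -0.866]]
force: [-5.8, -1.4, -9.5]
opening: 0.171
```

```bash
python3 -c "
from h import *
arc()"
```

```text
t 3.6333 F panel [np.float64(-2.192463690867141), np.float64(-5.202895424329089), np.float64(-9.661147666285647)] off 0.038435634275323184 open 0.17057688064894497 q [ 31.8902  36.9485   4.7882  79.9428 -20.8172 141.4099]
angle 1.167737327878108 r 0.0943398088513004
1.317737327878108 [-16.1874   0.5032   2.2435]
1.4677373278781078 [-27.731    5.7693   1.1155]
```

>>> {"name": "step_arm", "arguments": {
  "series": [
    [[-11,0.5,1.5],[0,0,0],-1],
    [[-10,2,0],[0,0,0],-1],
    [[-10,3,-0.5],[0,0,0],-1],
    [[0,0,0],[0,0,0],-1]
  ]
}}

```text
t: 3.97
tool_pos: [0.5198, 0.2182, 0.1166]
ee_rot: [[0.965, -0.247, -0.09], [-0.26, -0.849, -0.46], [0.038, 0.467, -0.883]]
force: [-0.1, -0.1, 1.0]
opening: 0.001
```

```bash
python3 -c "
from h import *
arc()
c=env.get_calibration('wrist'); im=env.get_image('wrist'); cv2.imwrite('pics/w4.png',im[:,:,::-1])"
```

```text
t 3.9667 F panel [np.float64(0.5651409155027812), np.float64(-0.10993360992547656), np.float64(0.779062743587708)] off 0.04332337525820505 open 0.0009624040208200194 q [ 33.9922  34.9709   1.8049  77.4135 -19.355  143.1738]
angle 1.4408260214309603 r 0.10343336092361331
```

View pics/w4.png

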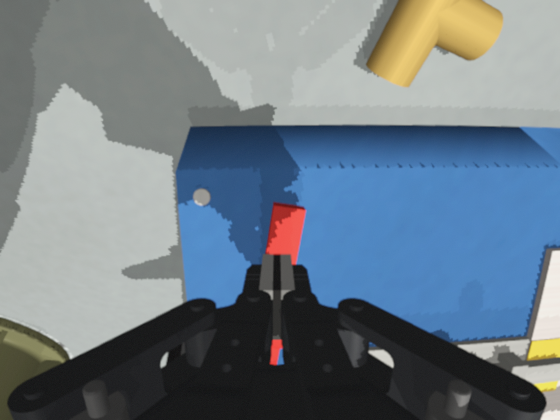

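The grip slipped off the post near the end of the swing: the fingers are shut, just down the slope of the post. I'll retract square to the panel, measure the keeper angle, and push it home if needed.

>>> {"name": "step_arm", "arguments": {
  "series": [
    [[4,16,28],[0,0,0],-1],
    [[4,16,28],[0,0,0],-1],
    [[4,16,28],[0,0,0],-1],
    [[0,0,0],[0,0,0],-1]
  ]
}}

```text
t: 4.35
tool_pos: [0.5312, 0.2645, 0.2096]
ee_rot: [[0.965, -0.247, -0.091], [-0.26, -0.847, -0.464], [0.037, 0.471, -0.881]]
force: [-0.3, -0.0, 0.9]
opening: -0.003
```

```bash
python3 -c "
from h import *
arc()
c=env.get_calibration('wrist'); im=env.get_image('wrist'); cv2.imwrite('pics/w5.png',im[:,:,::-1])
for a in(1.1,1.2,1.3,1.4): print(a,proj(c,PIV+.02*N+.085*(np.cos(a)*Yp-np.sin(a)*X)),proj(c,PIV-.027*N+.133*(np.cos(a)*Yp-np.sin(a)*X)))"
```

```text
t 4.35 F panel [np.float64(0.5724385017329972), np.float64(-0.2514911422796609), np.float64(0.7466656909723519)] off 0.14765597297648309 open -0.0025993038370375533 q [ 36.6691  36.2911  16.3251  91.6927 -18.5168 145.8749]
angle 1.4490527774868736 r 0.09802843812717325
1.1 [306.9866 250.6459] [325.3825 184.85  ]
1.2 [296.884 246.602] [311.7013 178.8674]
1.3 [286.2706 243.5117] [297.2627 174.2537]
1.4 [275.2778 241.4271] [282.2551 171.0966]
```

View pics/w5.png

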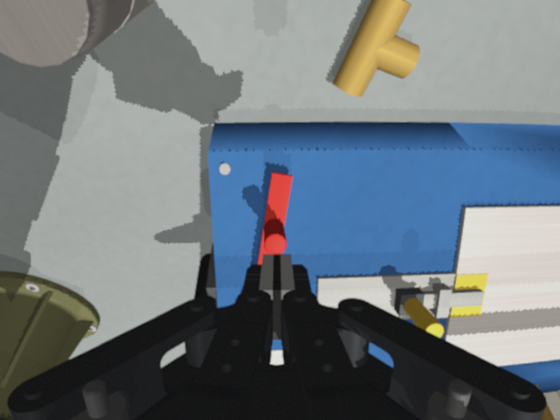

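The keeper's bar tip is at (281,175) and its post top at (275,243). Both match the prediction for 1.4 rad, so it is essentially at the stop. A gentle nudge with shut fingers from the +y side will confirm it.

>>> {"name": "step_arm", "arguments": {
  "series": [
    [[32,-20,7],[-0.021,0.045,-0.011],-1],
    [[0,0,0],[0,0,0],-1],
    [[-3.5,-12.5,-22.5],[0,0,0],-1],
    [[-3.5,-12.5,-22.5],[0,0,0],-1],
    [[-3.5,-12.5,-22.5],[0,0,0],-1],
    [[-3.5,-12.5,-22.5],[0,0,0],-1],
    [[0,0,0],[0,0,0],-1]
  ]
}}

```text
t: 4.98
tool_pos: [0.5465, 0.1843, 0.1208]
ee_rot: [[0.963, -0.228, -0.146], [-0.271, -0.828, -0.49], [-0.009, 0.511, -0.859]]
force: [-0.3, 0.6, -0.3]
opening: -0.003
```

```bash
python3 -c "
from h import *
arc(); go(PIV+.085*(np.cos(1.4)*Yp-np.sin(1.4)*X)-.007*N)"
```

```text
t 4.9833 F panel [np.float64(-0.6160378370650487), np.float64(-0.4396362645990515), np.float64(0.01138657203525045)] off 0.03428278460753754 open -0.003199236421302807 q [ 30.2318  38.5763   7.2723  82.1459 -20.5049 140.1106]
angle 1.0188195835800884 r 0.09213874594671599
1.1688195835800883 [-14.5543   3.8737   0.1153]
1.3188195835800882 [-25.2129  10.5421  -1.9303]
1.4688195835800881 [-36.762   15.7976  -3.0516]
t 4.9833 d [-30.8671  15.3597   0.5652] w [ 0.0104 -0.0119  0.0008] force [-0.2777  0.6379 -0.2982] open -0.003199236421302807 q [ 30.2318  38.5763   7.2723  82.1459 -20.5049 140.1106]
panel d [np.float64(-5.3080395549710095), np.float64(-33.867718703647384), np.float64(3.717215392462465)]
```

>>> {"name": "step_arm", "arguments": {
  "series": [
    [[-4,5,0],[0,0,0],-1],
    [[-8,2.2,0],[0,0,0],-1],
    [[-5,1.4,0],[0,0,0],-1],
    [[-5,1.4,0],[0,0,0],-1],
    [[-4,1.1,0],[0,0,0],-1]
  ]
}}

```text
t: 5.4
tool_pos: [0.5359, 0.1912, 0.1254]
ee_rot: [[0.963, -0.243, -0.114], [-0.267, -0.822, -0.502], [0.029, 0.514, -0.857]]
force: [11.6, -6.8, -8.6]
opening: 0.001
```

```bash
python3 -c "
from h import *
arc(); go(PIV+.085*(np.cos(1.4)*Yp-np.sin(1.4)*X)-.007*N)"
```

```text
t 5.4 F panel [np.float64(-1.360176814937987), np.float64(13.046488144084506), np.float64(-9.118969266553671)] off 0.040183527835300825 open 0.0007220817168955191 q [ 31.9293  36.9271   4.9721  80.9394 -21.4817 142.2747]
angle 1.1421240112212248 r 0.08728136729216748
1.2921240112212247 [-11.8726   5.4309  -1.1684]
1.4421240112212246 [-23.2816  10.9474  -2.4567]
t 5.4 d [-20.2925   8.495   -4.0806] w [ 0.0238  0.0233 -0.0028] force [11.649  -6.7784 -8.5773] open 0.0007220817168955191 q [ 31.9293  36.9271   4.9721  80.9394 -21.4817 142.2747]
panel d [np.float64(-4.379215665190726), np.float64(-21.83248156496712), np.float64(-2.1835278353008136)]
```

13 N with the fingers stopped about 22 mm short of the 1.4 rad post position equals post radius plus shut-finger half-width. That is far above the 2.6 N needed to move the keeper, so it is against its stop. I'll back off and go to the bolt.

>>> {"name": "step_arm", "arguments": {
  "series": [
    [[6,-2,0],[0,0,0],-1],
    [[3.5,12.5,22.5],[0.02,0.02,0],-1],
    [[3.5,12.5,22.5],[0,0,0],-1],
    [[3.5,12.5,22.5],[0,0,0],0],
    [[0,0,0],[0,0,0],0]
  ]
}}

```text
t: 5.82
tool_pos: [0.5531, 0.2318, 0.2025]
ee_rot: [[0.964, -0.233, -0.124], [-0.264, -0.835, -0.482], [0.009, 0.498, -0.867]]
force: [-0.2, -0.8, 1.4]
opening: 0.271
```

```bash
python3 -c "
from h import *
arc(); go(YEL+.06*N)"
```

```text
t 5.8167 F panel [np.float64(1.4273675804105515), np.float64(0.006075708467167733), np.float64(0.8057807010541522)] off 0.12873387648672874 open 0.2710654411805974 q [ 33.3692  38.3704  18.2032  92.8895 -19.5397 142.8546]
angle 1.0820202970583737 r 0.08917694747990731
1.2320202970583736 [-12.7831   4.874   -0.7169]
1.3820202970583735 [-23.8474  10.9635  -2.3774]
1.5320202970583734 [-35.6949  15.5864  -3.1005]
t 5.8167 d [  81.176  -109.315    18.1893] w [ 0.0002  0.0091 -0.0059] force [-0.2191 -0.8039  1.4115] open 0.2710654411805974 q [ 33.3692  38.3704  18.2032  92.8895 -19.5397 142.8546]
panel d [np.float64(81.2680829793215), np.float64(107.67528353247052), np.float64(-25.916983082734394)]
```

>>> {"name": "step_arm", "arguments": {
  "series": [
    [[21,-24,10],[0,0.009,-0.006],0],
    [[21,-24,10],[0,0,0],0],
    [[21,-24,10],[0,0,0],0],
    [[21,-24,10],[0,0,0],0],
    [[0,0,0],[0,0,0],0],
    [[-3,-12,-22],[0,0,0],0],
    [[0,0,0],[0,0,0],0]
  ]
}}

```text
t: 6.4
tool_pos: [0.6373, 0.1294, 0.2323]
ee_rot: [[0.966, -0.231, -0.119], [-0.26, -0.841, -0.475], [0.009, 0.49, -0.872]]
force: [0.0, -0.2, -1.2]
opening: 0.504
```

```bash
python3 -c "
from h import *
go(YEL-.007*N)
c=env.get_calibration('wrist'); im=env.get_image('wrist'); cv2.imwrite('pics/w6.png',im[:,:,::-1])
print(proj(c,YEL+.02*N))"
```

```text
t 6.4 d [-12.021  -39.1559 -69.6851] w [-0.0085  0.0121 -0.0109] force [ 0.0025 -0.1696 -1.2314] open 0.5037177964313574 q [ 22.9587  39.5553  24.7817  93.9427 -23.0334 131.9878]
panel d [np.float64(0.6188300206093871), np.float64(-1.002950618284243), np.float64(-80.82273135309426)]
[273.0778 235.5488]
```

View pics/w6.png

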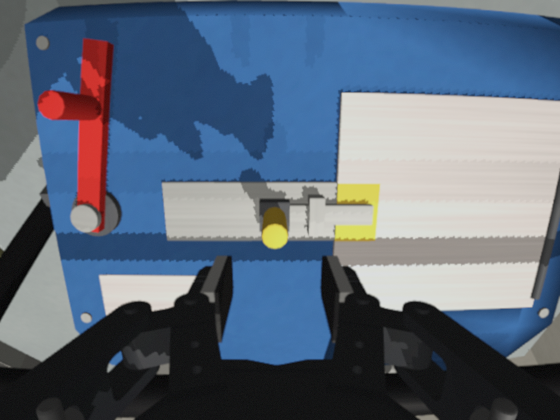

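The keeper lies straight down the slope, and the yellow top is at (274,235), as predicted. I'll descend and grip.

>>> {"name": "step_arm", "arguments": {
  "series": [
    [[-4,-13,-23],[-0.008,0.012,-0.01],0],
    [[-4,-13,-23],[0,0,0],0],
    [[-4,-13,-23],[0,0,0],0],
    [[0,0,0],[0,0,0],0],
    [[0,0,0],[0,0,0],-1],
    [[0,0,0],[0,0,0],-1],
    [[0,0,0],[0,0,0],-1],
    [[0,0,0],[0,0,0],-1],
    [[0,0,0],[0,0,0],-1]
  ],
  "grip_force": 50
}}

```text
t: 7.2
tool_pos: [0.6273, 0.1005, 0.1744]
ee_rot: [[0.965, -0.231, -0.121], [-0.26, -0.838, -0.479], [0.009, 0.494, -0.869]]
force: [-0.0, -7.0, -10.7]
opening: 0.182
```

```bash
python3 -c "
from h import *
go(YEL-.007*N)"
```

```text
t 7.2 d [ -2.0106 -10.2922 -11.7719] w [-0.0038  0.0105 -0.01  ] force [ -0.0172  -7.0052 -10.6891] open 0.18219991231482088 q [ 21.2204  38.2324  14.8938  84.8999 -23.7678 130.3214]
panel d [np.float64(3.166462939231769), np.float64(0.8428343755864122), np.float64(-15.421125453700656)]
```

The pads hold only about the top 12 mm of the post. I'll reopen, go deeper and grip again.

>>> {"name": "step_arm", "arguments": {
  "series": [
    [[0,0,0],[0,0,0],0],
    [[0,0,0],[0,0,0],0],
    [[0,0,0],[0,0,0],0],
    [[-1,-6,-8],[-0.004,0.01,-0.01],0],
    [[-1,-6,-8],[0,0,0],0],
    [[0,0,0],[0,0,0],0]
  ]
}}

```text
t: 7.7
tool_pos: [0.6291, 0.0928, 0.1629]
ee_rot: [[0.964, -0.236, -0.126], [-0.267, -0.836, -0.479], [0.007, 0.495, -0.869]]
force: [1.2, 0.4, -0.5]
opening: 0.499
```

```bash
python3 -c "
from h import *
go(YEL-.007*N)"
```

```text
t 7.7 d [-3.8795 -2.5877 -0.2523] w [-0.0034  0.0086 -0.003 ] force [ 1.2144  0.3555 -0.4889] open 0.498658364343235 q [ 20.5315  38.629   14.0473  83.6428 -23.8422 130.0137]
panel d [np.float64(2.938729891869816), np.float64(-3.03680282145145), np.float64(-1.9880261706275886)]
```

>>> {"name": "step_arm", "arguments": {
  "series": [
    [[-5,-7.5,-9],[0,0.008,0],0],
    [[0,0,0],[0,0,0],-1],
    [[0,0,0],[0,0,0],-1],
    [[0,0,0],[0,0,0],-1],
    [[0,0,0],[0,0,0],-1]
  ]
}}

```text
t: 8.12
tool_pos: [0.6238, 0.0847, 0.1536]
ee_rot: [[0.963, -0.232, -0.134], [-0.268, -0.836, -0.478], [-0.001, 0.497, -0.868]]
force: [-0.1, -1.2, -2.2]
opening: 0.196
```

```bash
python3 -c "
from h import *
go(YEL-.007*N-.06*Yp)"
```

```text
t 8.1167 d [-56.2784  21.6998   9.0122] w [-0.0039  0.0001 -0.0017] force [-0.0776 -1.1705 -2.1889] open 0.19564596442332427 q [ 19.9834  38.3727  12.3056  82.3798 -23.8065 129.4567]
panel d [np.float64(-0.4296718357031182), np.float64(-60.04714492578223), np.float64(10.654418632319544)]
```

Firm, deep grip (27 mm off the panel). Now I'll draw the bolt along -y.

>>> {"name": "step_arm", "arguments": {
  "series": [
    [[-9,2.5,0],[0,0,0],-1],
    [[-10,2.8,0],[0,0,0],-1],
    [[-10,2.8,0],[0,0,0],-1],
    [[-10,2.8,0],[0,0,0],-1],
    [[-10,2.8,0],[0,0,0],-1]
  ]
}}

```text
t: 8.53
tool_pos: [0.5784, 0.0973, 0.1536]
ee_rot: [[0.963, -0.238, -0.126], [-0.269, -0.834, -0.481], [0.009, 0.497, -0.868]]
force: [2.9, -2.1, -2.9]
opening: 0.198
```

```bash
python3 -c "
from h import *
go(YEL-.007*N-.06*Yp)"
```

```text
t 8.5333 d [-10.9053   9.0754   9.0656] w [-0.001   0.0099 -0.0006] force [ 2.9165 -2.0716 -2.9465] open 0.1982967579322389 q [ 22.4608  34.1478   4.9433  79.8798 -23.3275 132.2074]
panel d [np.float64(-0.4850385836851112), np.float64(-12.950566146969237), np.float64(10.748044521546356)]
```

>>> {"name": "step_arm", "arguments": {
  "series": [
    [[-6,1.7,0],[0,0,0],-1],
    [[-6,1.7,0],[0,0,0],-1],
    [[-4,1.1,0],[0,0,0],-1]
  ]
}}

```text
t: 8.78
tool_pos: [0.5665, 0.1007, 0.1537]
ee_rot: [[0.963, -0.242, -0.115], [-0.267, -0.833, -0.485], [0.022, 0.498, -0.867]]
force: [26.3, -14.4, -17.8]
opening: 0.196
```

```bash
python3 -c "
from h import *
go(YEL-.007*N-.06*Yp); print(env.read_state()['force']@Yp)"
```

```text
t 8.7833 d [1.0028 5.6779 8.8944] w [ 0.004   0.0218 -0.0029] force [ 26.3069 -14.4476 -17.8347] open 0.19619327558909438 q [ 23.3774  32.7879   2.6463  78.8205 -23.5701 133.2017]
panel d [np.float64(-0.5218824376975881), np.float64(-0.5674535857988405), np.float64(10.571718340489436)]
29.230674465702933
```

The bolt is at its stop: 59.5 mm travel from the grip point and 29 N. I'll release and retract square to the panel.

>>> {"name": "step_arm", "arguments": {
  "series": [
    [[0,0,0],[0,0,0],-1],
    [[0,0,0],[0,0,0],0],
    [[0,0,0],[0,0,0],0],
    [[0,0,0],[0,0,0],0],
    [[3.5,12.5,22.5],[0,0.02,0],0],
    [[3.5,12.5,22.5],[0,0,0],0],
    [[3.5,12.5,22.5],[0,0,0],0],
    [[3.5,12.5,22.5],[0,0,0],0],
    [[2,20,25],[0,0,0],0],
    [[0,0,0],[0,0,0],0]
  ]
}}

```text
t: 9.62
tool_pos: [0.5785, 0.1726, 0.274]
ee_rot: [[0.963, -0.231, -0.138], [-0.269, -0.832, -0.486], [-0.002, 0.505, -0.863]]
force: [-0.6, 0.0, 0.4]
opening: 0.496
```

```bash
python3 -c "
from h import *
go(YEL-.007*N-.06*Yp)
c=env.get_calibration('wrist'); im=env.get_image('wrist')
s=env.get_image('side')
print(proj(c,YEL+.02*N-.06*Yp),proj(c,PIV+.02*N+.085*(np.cos(1.4)*Yp-np.sin(1.4)*X)))
v=np.hstack([cv2.resize(im,(450,338)),cv2.resize(s[130:330,150:400],(338*250//200-80,338))])
print(v.shape);cv2.imwrite('pics/w7.png',v[:,:,::-1])"
```

```text
t 9.6167 d [ -11.0101  -66.2353 -111.3729] w [ 0.005  -0.0037 -0.0012] force [-0.6106  0.01    0.4183] open 0.49571283329899996 q [ 28.1161  36.5712  24.2887  99.8106 -21.3292 137.8878]
panel d [np.float64(2.119143899390579), np.float64(7.281599280774842), np.float64(-129.82586858409763)]
[285.1469 214.9273] [183.2806 102.2568]
(338, 792, 3)
```

View pics/w7.png

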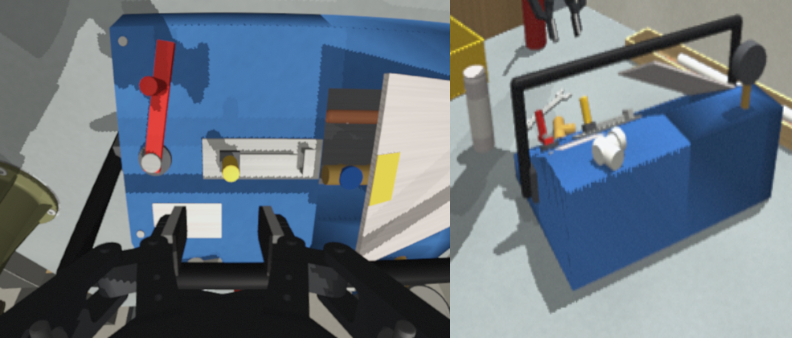

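The hatch is up and the bolt is fully back. The keeper post appears about 6 px from the 1.4 rad prediction, so I'll measure its bar direction numerically.

```bash
python3 -c "
from h import *
c=env.get_calibration('wrist'); im=env.get_image('wrist'); h=cv2.cvtColor(im,cv2.COLOR_RGB2HSV)
m=cv2.inRange(h,(0,150,60),(6,255,255))|cv2.inRange(h,(176,150,60),(179,255,255))
n,l,st,ce=cv2.connectedComponentsWithStats(m)
k=[i for i in range(1,n) if st[i,4]>300 and ce[i][1]<260]; print(st[k])
p0=PIV-.027*N
ll=[]
rows=np.where((l==k[0]).any(1))[0]
for r in range(rows[0]+4,rows[-1]-3,3):
  cc=np.where(l[r]==k[0])[0]; e=[]
  for u in(cc[0],cc[-1]+1):
    o,d=ray(c,(u,r)); P=o+d*(((p0-o)@N)/(d@N)); e.append([(P-p0)@X*1e3,(P-p0)@Yp*1e3])
  ll.append(np.r_[e[0],e[1]])
ll=np.array(ll); print(ll[::2])
E=ll[:,2:]; w=ll[:,3]-ll[:,1]; g=w<24
a=np.polyfit(E[g,0],E[g,1],1); print('right edge angle',np.arctan2(1,-a[0]) , len(E[g]))
v=np.array([1,-1]); print(w)
"
```

```text
[[ 172   48   45  150 3408]]
[[-125.2464   13.6957 -124.9769   32.8507]
 [-120.5648   13.4507 -120.3162   31.8437]
 [-115.868    12.3577 -115.6179   31.6629]
 [-111.1286   12.0981 -110.8988   30.6381]
 [-106.3706   10.9835 -106.1486   29.6022]
 [-101.5799    9.856  -101.3659   28.5552]
 [ -96.7444    9.5719  -96.5421   28.3474]
 [ -92.0088   -1.0628  -91.6912   27.2808]
 [ -87.1669   -6.6159  -86.8042   26.2022]
 [ -82.2131   -6.9856  -81.8798   25.1114]
 [ -77.2001   -5.6089  -76.9105   24.874 ]
 [ -72.0618    4.555   -71.9077   23.7619]
 [ -66.9998    4.2171  -66.8635   22.6366]
 [ -61.903     2.9877  -61.7766   21.4978]
 [ -56.7616    1.7427  -56.641    21.228 ]
 [ -51.5683    1.3751  -51.4648   20.0658]
 [ -46.334     0.1022  -46.2415   18.8892]
 [ -41.0462   -0.2849  -40.9667   18.5938]
 [ -35.7131   -1.587   -35.6454   17.392 ]
 [ -30.3246   -1.9946  -30.2725   16.1748]
 [ -24.8864   -3.3271  -24.845    15.8518]
 [ -19.3929   -4.6781  -19.3646   14.6075]
 [ -13.8423   -6.0479  -13.8274   14.2665]
 [  -8.2324   -6.5046   -8.2329   12.9937]]
right edge angle 1.4013715241480507 40
[19.155  19.1904 18.393  18.4278 19.3052 18.504  18.54   19.4238 18.6187
 18.6558 18.6992 18.7372 18.7755 18.8202 28.3436 31.8696 32.8181 32.9
 32.097  32.1668 30.483  27.048  19.2069 18.3779 18.4194 18.4614 18.5101
 18.553  19.4853 18.6464 18.6906 18.7353 18.787  18.8326 18.8787 18.9319
 18.979  19.0265 18.1693 19.1299 19.179  18.316  19.2856 20.2534 20.3144
 20.3685 19.4983  4.6413]
```

The bar direction measures 1.401 rad, so the keeper is at its stop. The offset came from my pivot estimate, not the angle. I'll check the bystanders in the top view, then hand in.

```bash
python3 -c "
from h import *
a=cv2.imread('pics/top0.png'); b=env.get_image('top')[:,:,::-1].copy()
for n,(x0,y0,x1,y1) in dict(elbow=(284,218,312,248),tee=(160,170,192,202),can=(106,222,134,250),spanner=(124,138,152,208),driver=(408,215,432,295),tape=(412,180,452,218)).items():
  A,B=[cv2.cvtColor(i[y0:y1,x0:x1],cv2.COLOR_BGR2GRAY).astype('float32') for i in(a,b)]
  print(n,'shift px',np.round(cv2.phaseCorrelate(A,B)[0],2),'mean diff',np.abs(A-B).mean())
s=env.read_state(); print(s['t'],s['force']); env.finish_job()
"
```

```text
elbow shift px [0.01 0.11] mean diff 16.364286
tee shift px [-11.19 -12.89] mean diff 67.600586
can shift px [-3.65  8.46] mean diff 37.75638
spanner shift px [ 0.75 -1.36] mean diff 65.52041
driver shift px [-0.02  0.02] mean diff 15.392187
tape shift px [0.04 0.07] mean diff 12.811842
9.8167 [ 0.0342 -0.0303 -0.0196]
the job is handed in; nothing more can be done
```

The hatch is open and the job is handed in at about 9.8 s. I swung the red keeper down the slope to its stop, drew the yellow bolt fully back, let go and backed off about 130 mm.

**Last checks:**
- **Keeper:** its bar direction measures 1.401 rad against the stop at 1.4. A 13 N nudge didn't move it further.
- **Bolt:** it travelled 59.5 mm from where I gripped it and met the stop at 29 N. Its handle is within about 2 px of the fully drawn prediction.
- **Hatch:** the last wrist picture shows it sprung up.
- **Robot:** the tool force was about 0 N at hand-in.

**What did not go cleanly:**
- **Keeper grip:** it slipped off the post near the end of the swing. I checked the keeper with shut fingers afterwards.
- **Bolt grip:** the first one was too shallow, so I regripped deeper before pulling.
- **Keeper post position:** it appeared about 6 px from the 1.4 rad prediction, which I put down to an error in my pivot estimate.
- **Bystanders:** in the last top-view comparison the elbow, screwdriver and tape roll had not moved. The tee, spray can and spanner disagreed (shifts up to about 13 px, large brightness differences). I think the arm and its shadow were covering them, but the script handed in before I saw these numbers, so I couldn't check further. The last side picture shows all three about where they began, and I felt no unexpected contact. That was judged by eye, not measured.

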